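# Bring the straightedge up to the red pins on a sole sheet

## Robot

A 7-joint arm with a two-finger parallel gripper is mounted at the origin on the work surface. World frame = base frame: x ahead of the robot, y to its left, z up, the work surface at z = 0. Lengths are in m, angles in degrees, forces in N, time in s.
With the tool pointing down it reaches from about 0.425 to 0.925 m from the base axis. Payload 6.8 kg.
Tool frame: the origin (TCP) lies midway between the tips of the shut fingers; the grasp point (between the pads) lies bot.tcp_to_grasp behind it (bot.tcp_to_grasp is the distance from the TCP to the grasp point, in m); z points along the fingers, x is the direction in which the jaws open and shut, and the axes are right-handed (so a half turn about z gives the same grasp; the last joint's range is limited). The gripper opens to 88 mm and grips with 3 to 60 N. Pads are 20 mm wide; open, the fingers measure 115 mm over their backs; the gripper's body (75 mm by 178 mm) begins 61 mm behind the grasp point.
Start: joints at [-70.365, 27.33, 1.283, 89.118, -0.659, 63.558, -4.761], TCP at [0.294, 0.608, 0.194] pointing down, gripper open.
Joint ranges: [-169.35, 169.35], [-19.33, 120.38], [-80.79, 83.38], [13.8, 139.57], [-78.32, 258.32], [9.67, 109.79], [-169.56, 169.56]. Speed limits (degrees/s): [136.94, 136.94, 180, 180, 180, 180, 180].

## Interface

Orientations are given as [roll, pitch, yaw] about the fixed x, y, z axes, in that order (R = Rz(yaw) Ry(pitch) Rx(roll)).
In Python, from rig import bot gives the robot as it stands. The module is installed in compiled form; this text tells all that it offers.
- The arm moves only by the tool send_rows, never from a script. Its arguments are lists of equal length, an entry for each row: "rotation": the turn, a rotation vector about the tool's x, y, z in rad, a list of three; "xyz": the shift along the tool's x, y, z in m, a list of three; "gripper": the finger opening in m, from 0 to 0.0878. A call has exactly 8 rows; each row shifts and turns the commanded pose from where the row before left it, along the tool's axes as they then stand; what a row does not reach is not made up. A row lasts 1/12 s, in which the tool goes at most 41.7 mm and 7.16 degrees, less where a joint would pass 70% of its speed; a pose out of reach is approached as far as the arm can. A call is refused whole if a number of a shift passes 0.0417 or a number of a turn 0.125, either way. A call with a gripper value outside its range is refused whole. The fingers move at their own pace and stop on an object; "grip_force" is the grip in N (left out, the last holds). Time passes only in rows, so rows that do not move let the fingers close, or fill a call up. It gives the time, the measured TCP pose, the force and the opening at its end, in the units of the state.
- bot.get_state(): the state, without advancing time (a new reading comes with each control period).
- bot.camera(name): name is "scene" or "side" or "wrist"; returns (picture, depth): 400x640x3 uint8, red, green, blue; 400x640 float32, m along the optical axis (not along the pixel's ray), 0 where there is no reading.
- bot.camera_info(name): a dict with "fx", "fy", "cx", "cy" (pixels), "rvec" (rotation vector, rad) and "tvec" (3), from world to camera coordinates, as OpenCV has them; the wrist camera has in their place "tool_from_camera" (4x4, takes a point from camera to tool coordinates, whose origin is the TCP and whose axes are the tool frame's). Camera axes: x right, y down, z forward; pixel columns grow to the right and rows downward; lengths in m; the calibration is good to about 2 mm. A picture is of the moment at which its call begins: read the wrist's pose just before it. camera_info takes no time and is no camera call.
- bot.finish_job(): hands the job in, once; it reports no verdict.
The state is a dict: "clock": time; "q": joint angles; "qd": joint speeds; "tau": joint torques, N m; "position": TCP position; "ee_rot": TCP orientation; "contact_force": force on the tool from outside, world axes, zero at the start; "wrist_torque": the same for the moment, N m; "width": finger opening in m.
Only numpy, scipy, OpenCV 4.12 (cv2) and the standard library are available. Lean on these libraries where they do the work, as an engineer would, in place of code of your own. Each camera call takes 0.05 s, during which the arm holds its last target.

## Task

The cutting line on the black sole sheet is marked by two red pins. Take the aluminium straightedge by its blue grip and slide it flat across the sheet until one long edge touches both red pins at once (not the yellow ones), then let go of it; do not lift it off the sheet, and do not shift or tip the cup of tacks beside the sheet.

Things in the scene. Friction and masses are not known exactly. Their poses are not given: they have to be found in the camera images.
- grip (a point): Loose flat aluminium straightedge, 0.3 kg, 300 x 50 x 5 mm, with a blue grip block (100 mm long, 22 wide, 36 high) upright on its middle. It lies on the sheet between the red and the yellow pins. Point: the block's centre, 23 mm above the bar's underside (29 above the bench; block top 47). x along the bar, y across, z up; long edges at y = +25 and -25 mm, either may be used.
- red_pins_a (a point): First red marker pin: centre of its flat top. Round peg, 14 mm diameter, 20 mm high, fixed and rigid in the sheet (top 26 mm above the bench); it stops the straightedge. The red pins stand 160 mm apart. Two like yellow pins stand on the straightedge's other side; red may be near or far.
- red_pins_b (a point): Second red marker pin: centre of its flat top. Round peg, 14 mm diameter, 20 mm high, fixed and rigid in the sheet (top 26 mm above the bench); it stops the straightedge. The red pins stand 160 mm apart. The sheet is fixed black rubber, 280 x 360 mm, 6 mm thick, on the bench.
- tack_cup (a point): Loose open steel cup of brass tacks, 72 mm in diameter, 55 mm high, standing on the bench beside one end of the sheet (a green shoe last stands beside the other). The point is its centre, half-way up; z is its upright axis.

How it is judged:
By the outcome, as a careful person would: the job done as asked, in the order asked, and still so for the second after the job is handed in, with the robot touching nothing.
It also fails if it takes over 32 s, if anything falls off the work surface, if the arm or the gripper's body presses on something with over 40 N, if the wrist force passes 120 N, or if a joint passes its speed limit or range.

## Working session

There is one attempt and no reset: what is moved stays moved. The work goes in short steps, Python scripts to look and compute and a tool call to move; the robot and the scene stay as the last step left them, time stands still between calls to the robot, and variables do not carry over. Pictures are saved under pics/ and viewed, and the job is handed in when it is done.

Besides the shell and the picture viewer there is one more tool, called after "Emit:" by a JSON object that holds its "op" and its "data", one argument or row to a line. send_rows: Moves the arm, as the interface text tells. Its arguments: {"type":"object","properties":{"rotation":{"type":"array"},"xyz":{"type":"array"},"gripper":{"type":"array"},"grip_force":{"type":"number"}},"required":["rotation","xyz","gripper"]}

```bash
mkdir -p pics
cat > h.py <<'E'
import numpy as np, cv2
from rig import bot
def look(n,f):
    im,d=bot.camera(n); cv2.imwrite('pics/'+f+'.png',im[:,:,::-1]); np.savez('pics/'+f+'.npz',im=im,d=d); return im,d
def cam(n):
    i=bot.camera_info(n); K=np.array([[i['fx'],0,i['cx']],[0,i['fy'],i['cy']],[0,0,1]])
    R=cv2.Rodrigues(np.array(i['rvec'],float))[0]; return K,R,np.array(i['tvec'],float)
def ray(n,uv,z):
    K,R,t=cam(n); d=R.T@np.linalg.solve(K,[uv[0],uv[1],1]); c=-R.T@t
    return c+d*(z-c[2])/d[2]
E
python3 - <<'E'
from h import *
s=bot.get_state(); print({k:np.round(v,3).tolist() for k,v in s.items()}); print(bot.tcp_to_grasp)
look('scene','s0'); look('side','d0')
for n in('scene','side'):
    K,R,t=cam(n); print(n,K[0,0],-R.T@t)
print(bot.camera_info('wrist'))
E
```

```text
{'clock': 0.0, 'q': [-70.365, 27.374, 1.281, 89.175, -0.659, 63.555, -4.761], 'qd': [-0.042, -0.039, -0.093, -0.044, 0.079, 0.084, 0.024], 'tau': [-0.001, -58.284, 1.534, -27.262, -0.054, 0.017, 0.0], 'position': [0.294, 0.607, 0.193], 'ee_rot': [179.993, 0.097, 64.172], 'contact_force': [-0.787, 0.235, -0.308], 'wrist_torque': [0.034, 0.018, 0.001], 'width': 0.088}
0.0187
scene 425.07691217687307 [ 0.85547536 -0.39178038  0.8084308 ]
side 369.18119577137406 [ 0.17054381 -0.49540263  0.57701619]
{'fx': 347.6561662805807, 'fy': 347.6561662805807, 'cx': 321.29850646278896, 'cy': 194.58193784542274, 'tool_from_camera': array([[ 9.99999842e-01,  3.40069251e-04, -4.47840731e-04,
         3.19882904e-04],
       [-2.20681303e-04,  9.69852369e-01,  2.43693112e-01,
        -6.69050466e-02],
       [ 5.17211928e-04, -2.43692975e-01,  9.69852291e-01,
        -1.90559306e-01],
       [ 0.00000000e+00,  0.00000000e+00,  0.00000000e+00,
         1.00000000e+00]])}
```

View pics/s0.png

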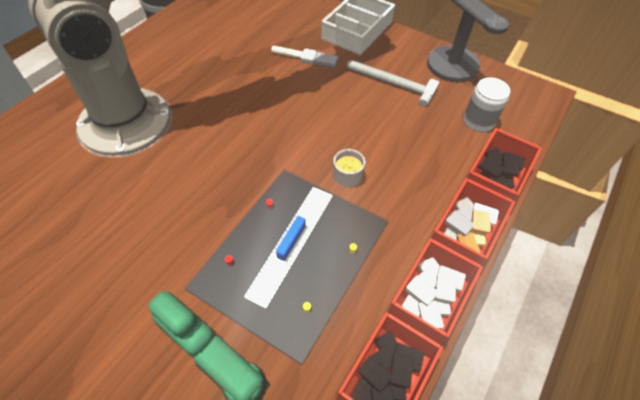

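View pics/d0.png

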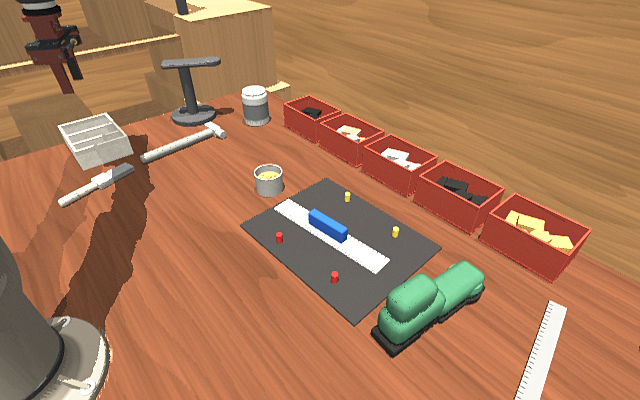

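The scene view shows the red pin tops at about (269,202) and (229,259), the yellow pins at (353,246) and (307,306), the blue grip at (291,237) and the cup at (349,168). The side view agrees, with the red pins at (279,236) and (335,275). Next I'll measure these.

```bash
cat > m.py <<'E'
from h import *
def masks(im):
    h=cv2.cvtColor(im,cv2.COLOR_RGB2HSV); H,S,V=[h[...,i].astype(int) for i in range(3)]
    return {'red':((H<6)|(H>174))&(S>190)&(V>110),'yel':(H>22)&(H<34)&(S>150)&(V>100),'blue':(H>100)&(H<125)&(S>130)&(V>60),'white':(S<40)&(V>180)}
def blobs(m,mn):
    n,l,st,c=cv2.connectedComponentsWithStats(m.astype(np.uint8)); return [(c[i].round(1),st[i]) for i in range(1,n) if st[i][4]>=mn],l
E
python3 - <<'E'
from m import *
for n,f in(('scene','s0'),('side','d0')):
    z=np.load('pics/'+f+'.npz'); im=z['im']; M=masks(im)
    for k,h in(('red',.017),('yel',.017),('blue',.035),('white',.011)):
        for c,s in blobs(M[k],12)[0]:
            if s[4]<3000 and 200<c[0]<430 and 150<c[1]<320: print(n,k,c,s.tolist(),ray(n,c,h).round(4))
    # bar min area rect of white+blue
    # bar edges / block top
    print(n)
    cv2.imwrite(f'pics/{n}_crop.png',cv2.resize(im[140:320,190:430,::-1],None,fx=3.3,fy=3.3,interpolation=cv2.INTER_NEAREST)[:600])
E
```

```text
scene yel [353.  246.9] [351, 244, 5, 6, 26] [0.6933 0.0084 0.017 ]
scene yel [306.7 306.9] [304, 303, 6, 8, 33] [ 0.6868 -0.1537  0.017 ]
scene blue [290.5 236.3] [277, 217, 28, 40, 401] [ 0.5764 -0.0527  0.035 ]
scene white [336.4 157.2] [334, 151, 10, 14, 21] [0.5311 0.2004 0.011 ]
scene white [360.9 158. ] [353, 151, 12, 16, 25] [0.5818 0.232  0.011 ]
scene white [286.5 250.9] [244, 187, 89, 121, 2474] [ 0.5814 -0.0754  0.011 ]
scene
side red [279.1 239. ] [276, 236, 7, 7, 32] [ 0.4791 -0.0071  0.017 ]
side red [334.2 279.3] [331, 276, 7, 7, 39] [ 0.495  -0.1656  0.017 ]
side yel [346.8 198.3] [345, 195, 5, 7, 28] [6.894e-01 6.000e-04 1.700e-02]
side yel [394.6 233.4] [392, 230, 7, 8, 36] [ 0.6823 -0.1573  0.017 ]
side blue [327.8 225.3] [309, 208, 39, 35, 678] [ 0.5749 -0.0571  0.035 ]
side white [399.5 157.7] [381, 148, 40, 22, 328] [0.9428 0.044  0.011 ]
side white [276.6 172.4] [270, 165, 12, 15, 37] [0.629  0.2125 0.011 ]
side white [258.6 174.1] [254, 166, 14, 15, 36] [0.5871 0.2374 0.011 ]
side white [335.1 238.2] [274, 199, 116, 75, 1721] [ 0.5771 -0.0793  0.011 ]
side
```

View pics/scene_crop.png

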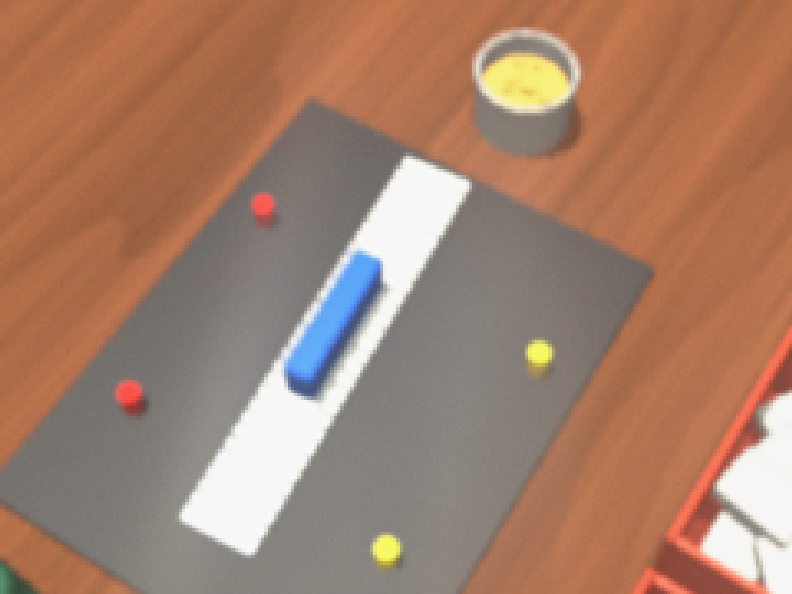

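View pics/side_crop.png

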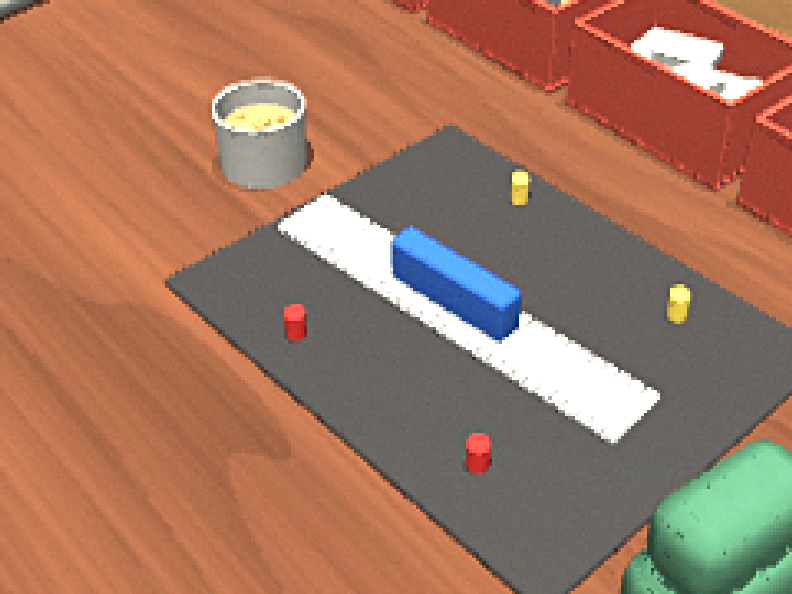

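Run:
```python
from m import *
f=lambda n,c,z: ray(n,((c[0]+.5)/3.3-.5+190,(c[1]+.5)/3.3-.5+140),z)[:2].round(4)
for n,pins,bar,cup,blk in(('scene',[(263,203),(128,393),(539,351),(386,547)],[(408,156),(470,184),(250,555),(180,518)],[(526,70)],[(357,253),(382,264),(313,382),(287,370)]),
 ('side',[(294,312),(478,440),(520,178),(679,292)],[(325,196),(660,395),(614,442),(279,227)],[(259,102)],[(411,228),(520,290),(502,304),(393,240)])):
    P=[f(n,p,.026) for p in pins]; B=[f(n,p,.011) for p in bar]; C=f(n,cup[0],.055); K=[f(n,p,.047) for p in blk]
    print(n,'pins',*P,np.linalg.norm(P[0]-P[1])); print(' bar',*B,np.mean(B,0)); print(' cup',C); print(' blk',*K,np.mean(K,0))
    a=lambda v:np.degrees(np.arctan2(v[1],v[0]))%180
    print(' ang red',a(P[0]-P[1]),'bar',[a(B[i]-B[(i+1)%4]) for i in range(4)],'blk',[a(K[i]-K[(i+1)%4]) for i in range(4)])
```

```text
scene pins [ 0.482  -0.0026] [ 0.4994 -0.1624] [0.694  0.0056] [ 0.6869 -0.1541] 0.160744517791432
 bar [0.5348 0.0942] [0.5837 0.0985] [ 0.6204 -0.1985] [ 0.572  -0.2038] [ 0.577725 -0.0524  ]
 cup [0.5787 0.1749]
 blk [ 0.5653 -0.0099] [ 0.5832 -0.0077] [ 0.5964 -0.1001] [ 0.5786 -0.1024] [ 0.580875 -0.055025]
 ang red 96.21423255446162 bar [np.float64(5.025352955827941), np.float64(97.04427463986559), np.float64(6.249225513294029), np.float64(97.115550665936)] blk [np.float64(7.006799640080544), np.float64(98.13010235415597), np.float64(7.362592511212562), np.float64(98.18212635273404)]
side pins [ 0.4822 -0.0025] [ 0.5007 -0.1599] [0.6949 0.0055] [ 0.6883 -0.1529] 0.15848346916950043
 bar [0.5822 0.0981] [ 0.6204 -0.1975] [ 0.5706 -0.2046] [0.5348 0.0906] [ 0.577   -0.05335]
 cup [0.5819 0.1781]
 blk [ 0.5794 -0.0058] [ 0.5925 -0.0987] [ 0.5748 -0.1007] [ 0.5621 -0.0076] [ 0.5772 -0.0532]
 ang red 96.7035006481492 bar [np.float64(97.36344934420391), np.float64(8.113994460424301), np.float64(96.91470493017569), np.float64(8.991247277066009)] blk [np.float64(98.02646222689124), np.float64(6.446755379104544), np.float64(97.76791230512754), np.float64(5.940037252300641)]
```

Emit:
{"op": "send_rows", "data": {
  "rotation": [
    [0,0,0],
    [0,0,0],
    [0,0,0],
    [0,0,0],
    [0,0,0],
    [0,0,0],
    [0,0,0],
    [0,0,0]
  ],
  "xyz": [
    [-0.0196,0.0227,0],
    [-0.0196,0.0227,0],
    [-0.0196,0.0227,0],
    [-0.0196,0.0227,0],
    [-0.0196,0.0227,0],
    [-0.0196,0.0227,0],
    [-0.0196,0.0227,0],
    [-0.0196,0.0227,0]
  ],
  "gripper": [0.0878,0.0878,0.0878,0.0878,0.0878,0.0878,0.0878,0.0878]
}}

```text
clock: 0.77
position: [0.3894, 0.3857, 0.1937]
ee_rot: [-180.0, 0.0, 64.2]
contact_force: [0.7, 0.3, 0.6]
width: 0.0879
```

Emit:
{"op": "send_rows", "data": {
  "rotation": [
    [0,0,0],
    [0,0,0],
    [0,0,0],
    [0,0,0],
    [0,0,0],
    [0,0,0],
    [0,0,0],
    [0,0,0]
  ],
  "xyz": [
    [-0.0196,0.0227,0],
    [-0.0196,0.0227,0],
    [-0.0196,0.0227,0],
    [-0.0196,0.0227,0],
    [-0.0196,0.0227,0],
    [-0.0196,0.0227,0],
    [-0.0196,0.0227,0],
    [-0.0196,0.0227,0]
  ],
  "gripper": [0.0878,0.0878,0.0878,0.0878,0.0878,0.0878,0.0878,0.0878]
}}

```text
clock: 1.43
position: [0.4844, 0.1655, 0.1938]
ee_rot: [-180.0, 0.0, 64.2]
contact_force: [0.7, -0.2, -0.4]
width: 0.0881
```

Emit:
{"op": "send_rows", "data": {
  "rotation": [
    [0,0,0],
    [0,0,0],
    [0,0,0],
    [0,0,0],
    [0,0,0],
    [0,0,0],
    [0,0,0],
    [0,0,0]
  ],
  "xyz": [
    [-0.0196,0.0227,0],
    [-0.0196,0.0227,0],
    [-0.0196,0.0227,0],
    [-0.0196,0.0227,0],
    [-0.0196,0.0227,0],
    [-0.0196,0.0227,0],
    [-0.0196,0.0227,0],
    [-0.0196,0.0227,0]
  ],
  "gripper": [0.0878,0.0878,0.0878,0.0878,0.0878,0.0878,0.0878,0.0878]
}}

```text
clock: 2.1
position: [0.5796, -0.0546, 0.1936]
ee_rot: [-180.0, 0.0, 64.2]
contact_force: [0.5, 0.7, -1.0]
width: 0.0878
```

Emit:
{"op": "send_rows", "data": {
  "rotation": [
    [0,0,0.124],
    [0,0,0.124],
    [0,0,0.124],
    [0,0,0.124],
    [0,0,0.124],
    [0,0,0.124],
    [0,0,0.124],
    [0,0,0.124]
  ],
  "xyz": [
    [0,0,0],
    [0,0,0],
    [0,0,0],
    [0,0,0],
    [0,0,0],
    [0,0,0],
    [0,0,0],
    [0,0,0]
  ],
  "gripper": [0.0878,0.0878,0.0878,0.0878,0.0878,0.0878,0.0878,0.0878]
}}

```text
clock: 2.77
position: [0.5791, -0.0531, 0.1936]
ee_rot: [-180.0, 0.0, 7.0]
contact_force: [-0.0, -0.0, -0.2]
width: 0.0879
```

```bash
cat >> h.py <<'E'
from scipy.spatial.transform import Rotation as Ro
def wcam():
    s=bot.get_state(); i=bot.camera_info('wrist'); T=np.eye(4); T[:3,:3]=Ro.from_euler('xyz',s['ee_rot'],degrees=True).as_matrix(); T[:3,3]=s['position']
    return T@i['tool_from_camera'], np.array([[i['fx'],0,i['cx']],[0,i['fy'],i['cy']],[0,0,1]])
def wray(W,K,uv,z):
    d=W[:3,:3]@np.linalg.solve(K,[uv[0],uv[1],1]); c=W[:3,3]; return (c+d*(z-c[2])/d[2])[:2]
E
python3 - <<'E'
from m import *
W,K=wcam(); np.save('W.npy',W); im,d=look('wrist','w0'); M=masks(im)
for k,h in(('red',.022),('yel',.022),('blue',.047),('white',.011)):
    b,l=blobs(M[k],30)
    for j,(c,s) in enumerate(b): print(k,c,s.tolist(),wray(W,K,c,h).round(4))
E
```

```text
red [606.2  30.2] [574, 0, 66, 60, 2337] [0.8329 0.1175]
red [574.5 158.5] [517, 69, 123, 182, 10021] [ 0.8396 -0.0063]
red [635.2  79.5] [631, 69, 9, 21, 101] [0.8758 0.0774]
red [232.6 109.8] [225, 104, 16, 13, 175] [ 4.815e-01 -4.000e-04]
red [598.6 222. ] [593, 212, 13, 17, 122] [ 0.8866 -0.0709]
red [239.  254.3] [234, 246, 12, 18, 155] [ 0.4981 -0.1572]
yel [438.8 129.7] [430, 123, 18, 15, 223] [0.6927 0.0055]
yel [402.7 269.2] [396, 260, 15, 19, 204] [ 0.6838 -0.1527]
blue [319.2 160.3] [309, 122, 22, 99, 1569] [ 0.5745 -0.0371]
white [320.5  54.9] [294, 17, 53, 103, 3634] [0.5633 0.0636]
white [621.6 177.9] [596, 100, 44, 136, 3486] [ 0.9052 -0.0213]
white [339.2 106.6] [335, 103, 9, 8, 68] [0.5888 0.0159]
white [337.2 116.5] [330, 112, 14, 9, 83] [0.588  0.0057]
white [305.8 145.9] [305, 123, 2, 44, 54] [ 0.5588 -0.0288]
white [336.3 146. ] [331, 132, 12, 29, 298] [ 0.5912 -0.0249]
white [318.8 237.1] [296, 170, 46, 115, 3878] [ 0.585  -0.1301]
white [592.  212.2] [585, 196, 14, 30, 208] [ 0.8852 -0.0632]
```

View pics/w0.png

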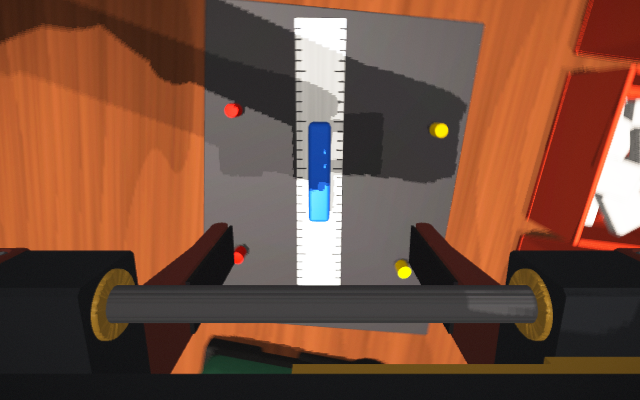

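The wrist view shows the bar upright in the picture (columns 294–347), so the jaws are lined up with it. The block spans (309–331, 122–221), and the red pins are at (232,110) and (239,254).

Run:
```python
from m import *
W=np.load('W.npy'); _,K=wcam(); im=np.load('pics/w0.npz')['im']; M=masks(im)
ys,xs=np.nonzero(M['blue'][110:230,300:345]); r=cv2.boundingRect(np.c_[xs+300,ys+110].astype(np.int32)); print(r)
a,b=wray(W,K,(r[0]+r[2]/2-.5,r[1]),.047),wray(W,K,(r[0]+r[2]/2-.5,r[1]+r[3]),.047); print('blk',a,b,(a+b)/2)
w=M['white'].astype(np.uint8)
L=[];Rr=[]
for v in list(range(20,60))+list(range(225,280)):
    x=np.nonzero(w[v,280:360])[0]+280
    L.append(wray(W,K,(x.min()-.5,v),.011));Rr.append(wray(W,K,(x.max()+.5,v),.011))
for e in(L,Rr):
    e=np.array(e); p=np.polyfit(e[:,1],e[:,0],1); print('edge ang',90-np.degrees(np.arctan(p[0])),'x at y=-.054',np.polyval(p,-.054), np.std(e[:,0]-np.polyval(p,e[:,1])))
```

```text
(309, 122, 22, 99)
blk [ 0.57033554 -0.00066919] [ 0.58225798 -0.09882286] [ 0.57629676 -0.04974603]
edge ang 96.29596658414893 x at y=-.054 0.5510822368372219 0.0014314318078446978
edge ang 96.52874148237517 x at y=-.054 0.6015759911790237 0.001262145669861518
```

Emit:
{"op": "send_rows", "data": {
  "rotation": [
    [0,0,0],
    [0,0,0],
    [0,0,0],
    [0,0,0],
    [0,0,0],
    [0,0,0],
    [0,0,0],
    [0,0,0]
  ],
  "xyz": [
    [-0.002,0,0.02],
    [0,0,0.03],
    [0,0,0.03],
    [0,0,0.03],
    [0,0,0.03],
    [0,0,0.02],
    [0,0,0.01],
    [0,0,0.005]
  ],
  "gripper": [0.0878,0.0878,0.0878,0.0878,0.0878,0.0878,0.0878,0.0878]
}}

```text
clock: 3.48
position: [0.5764, -0.0534, 0.0173]
ee_rot: [-180.0, 0.2, 7.4]
contact_force: [-0.3, -0.4, -0.0]
width: 0.0879
```

Emit:
{"op": "send_rows", "data": {
  "rotation": [
    [0,0,0],
    [0,0,0],
    [0,0,0],
    [0,0,0],
    [0,0,0],
    [0,0,0],
    [0,0,0],
    [0,0,0]
  ],
  "xyz": [
    [0,0,0],
    [0,0,0],
    [0,0,0],
    [0,0,0],
    [0,0,0],
    [0,0,0],
    [0,0,0],
    [0,0,0]
  ],
  "gripper": [0.04,0.03,0.026,0.02,0.015,0.015,0.015,0.015],
  "grip_force": 10
}}

```text
clock: 4.15
position: [0.5776, -0.0534, 0.0191]
ee_rot: [-180.0, -0.0, 7.3]
contact_force: [0.1, -0.9, 0.0]
width: 0.0377
```

Emit:
{"op": "send_rows", "data": {
  "rotation": [
    [0,0,0],
    [0,0,0],
    [0,0,0],
    [0,0,0],
    [0,0,0],
    [0,0,0],
    [0,0,0],
    [0,0,0]
  ],
  "xyz": [
    [0,0,0],
    [0,0,0],
    [0,0,0],
    [0,0,0],
    [0,0,0],
    [0,0,0],
    [0,0,0],
    [0,0,0]
  ],
  "gripper": [0.015,0.015,0.015,0.015,0.015,0.015,0.015,0.015],
  "grip_force": 10
}}

```text
clock: 4.82
position: [0.5775, -0.0534, 0.0189]
ee_rot: [-180.0, 0.0, 7.3]
contact_force: [0.4, -0.3, -0.0]
width: 0.0148
```

The width reads 14.8 mm, less than the 22 mm block, so something is off. I'll look.

Run:
```python
from m import *
print(bot.get_state()['width']); W,K=wcam(); look('wrist','w1'); a,_=look('scene','s1'); b,_=look('side','d1')
cv2.imwrite('pics/c1.png',np.hstack([cv2.resize(x[130:320,190:390,::-1],None,fx=2,fy=2) for x in(a,b)]))
```

```text
0.014818501146865747
```

View pics/w1.png

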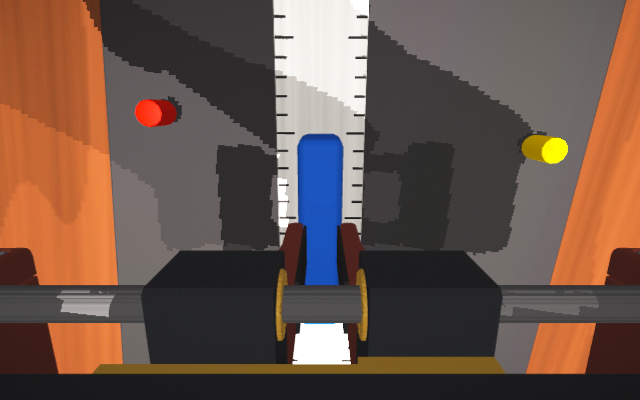

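View pics/c1.png

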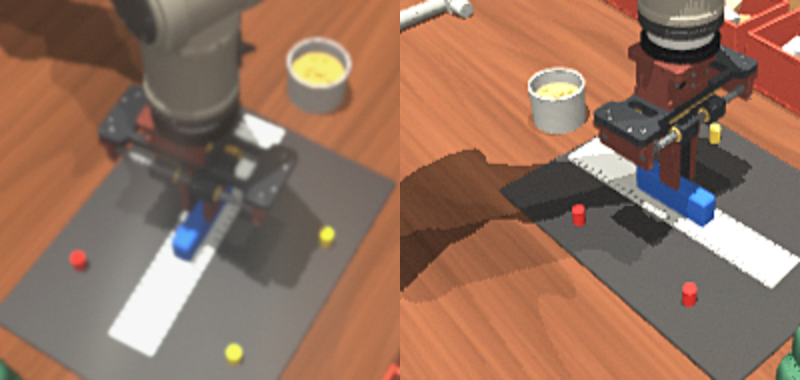

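The fingers straddle the block in all views. I'll close further to make sure it is actually gripped.

Emit:
{"op": "send_rows", "data": {
  "rotation": [
    [0,0,0],
    [0,0,0],
    [0,0,0],
    [0,0,0],
    [0,0,0],
    [0,0,0],
    [0,0,0],
    [0,0,0]
  ],
  "xyz": [
    [0,0,0],
    [0,0,0],
    [0,0,0],
    [0,0,0],
    [0,0,0],
    [0,0,0],
    [0,0,0],
    [0,0,0]
  ],
  "gripper": [0,0,0,0,0,0,0,0],
  "grip_force": 10
}}

```text
clock: 5.63
position: [0.5775, -0.0534, 0.019]
ee_rot: [-180.0, -0.0, 7.3]
contact_force: [-0.3, -0.6, 0.2]
width: 0.0008
```

Run:
```python
from m import *
W,K=wcam(); w,dw=look('wrist','w2'); b,_=look('side','d2')
cv2.imwrite('pics/c2.png',np.hstack([cv2.resize(x,(480,480),interpolation=cv2.INTER_CUBIC)[:,:,::-1] if 0 else cv2.resize(x[:,:,::-1],(400,400)) for x in(w[200:400,220:420],b[160:260,260:360])]))
```

```text
(no output)
```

View pics/c2.png

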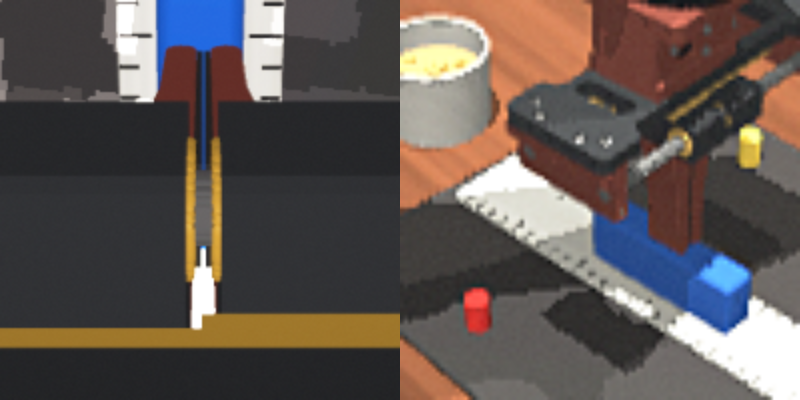

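Run:
```python
from m import *
i=bot.camera_info('wrist'); T=i['tool_from_camera']; z=np.load('pics/w2.npz'); d=z['d']; im=z['im']
for u,v in [(309,224),(309,228),(309,235),(309,245),(335,224),(335,235),(335,245),(320,215),(321,228),(321,240),(321,260),(320,150),(320,180),(320,60),(340,200),(220,180)]:
    p=T@[*(np.array([(u-i['cx'])/i['fx'],(v-i['cy'])/i['fy'],1])*d[v,u]),1]; print(u,v,im[v,u],d[v,u].round(4),'tool',p[:3].round(4),'worldz',round(bot.get_state()['position'][2]-p[2],4))
```

```text
309 224 [100  46  39] 0.1687 tool [-0.0065 -0.0118 -0.0305] worldz 0.0494
309 228 [100  47  40] 0.1616 tool [-0.0062 -0.0123 -0.0376] worldz 0.0565
309 235 [101  48  41] 0.1535 tool [-0.0059 -0.012  -0.046 ] worldz 0.0649
309 245 [99 45 39] 0.1416 tool [-0.0055 -0.0123 -0.0582] worldz 0.0771
335 224 [101  47  41] 0.1687 tool [ 0.0061 -0.0118 -0.0305] worldz 0.0494
335 235 [101  46  40] 0.1553 tool [ 0.0056 -0.0114 -0.0443] worldz 0.0633
335 245 [98 44 38] 0.1414 tool [ 0.0051 -0.0124 -0.0584] worldz 0.0773
320 215 [ 37 105 226] 0.1702 tool [-0.0011 -0.0156 -0.0279] worldz 0.0469
321 228 [ 33  69 130] 0.1676 tool [-0.0007 -0.0103 -0.0319] worldz 0.0509
321 240 [ 34  68 130] 0.1662 tool [-0.0007 -0.0052 -0.0347] worldz 0.0536
321 260 [ 36  67 129] 0.167 tool [-0.0006  0.0044 -0.0363] worldz 0.0552
320 150 [ 38 107 227] 0.1625 tool [-0.0011 -0.0474 -0.0279] worldz 0.0468
320 180 [ 36 107 227] 0.1671 tool [-0.0011 -0.0328 -0.0268] worldz 0.0457
320 60 [254 253 253] 0.1873 tool [-0.0012 -0.0914  0.0088] worldz 0.0101
340 200 [ 27  89 196] 0.1686 tool [ 0.0086 -0.0231 -0.0277] worldz 0.0466
220 180 [61 59 59] 0.2072 tool [-0.0609 -0.0247  0.0125] worldz 0.0064
```

Run:
```python
from m import *
i=bot.camera_info('wrist'); T=i['tool_from_camera']
z=np.load('pics/w0.npz'); d=z['d']; im=z['im']
for u,v in [(222,222),(222,228),(225,225),(215,230),(225,240),(230,235),(232,228),(230,228),(232,250),(228,260),(416,226),(425,226),(430,235)]:
    p=T@[*(np.array([(u-i['cx'])/i['fx'],(v-i['cy'])/i['fy'],1])*d[v,u]),1]; print(u,v,im[v,u],d[v,u].round(4),'tool',p[:3].round(4))
a=z['im'][200:300,160:260,::-1]; b=np.load('pics/w1.npz')['im'][200:300,270:370,::-1]
cv2.imwrite('pics/c3.png',np.hstack([cv2.resize(x,(400,400),interpolation=0) for x in (a,b)]))
```

```text
222 222 [98 77 75] 0.3991 tool [-0.1145  0.0611  0.1888]
222 228 [65 29 25] 0.1629 tool [-0.047  -0.0119 -0.0364]
225 225 [65 29 25] 0.1658 tool [-0.0464 -0.0123 -0.0333]
215 230 [64 27 23] 0.1593 tool [-0.0492 -0.0122 -0.04  ]
225 240 [18 18 18] 0.1585 tool [-0.0444 -0.008  -0.0419]
230 235 [18 17 19] 0.1673 tool [-0.0444 -0.0071 -0.033 ]
232 228 [53 50 49] 0.17 tool [-0.0442 -0.0095 -0.0297]
230 228 [19 19 21] 0.1675 tool [-0.0445 -0.0103 -0.032 ]
232 250 [20 18 20] 0.1703 tool [-0.0442  0.0011 -0.0321]
228 260 [18 16 18] 0.1632 tool [-0.0443  0.0028 -0.0398]
416 226 [57 28 22] 0.1672 tool [ 0.045  -0.0114 -0.0321]
425 226 [66 29 24] 0.1653 tool [ 0.0488 -0.012  -0.0339]
430 235 [64 28 23] 0.1544 tool [ 0.0478 -0.0117 -0.0452]
```

View pics/c3.png

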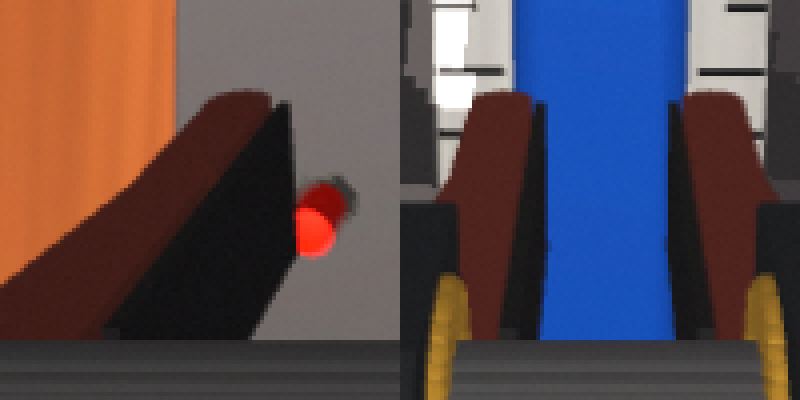

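The depth readings show the real fingertips about 30 mm short of the stated TCP, so the jaws shut just above the block top (z≈0.049 against 0.047). I'll open, lower 32 mm and grip again.

Emit:
{"op": "send_rows", "data": {
  "rotation": [
    [0,0,0],
    [0,0,0],
    [0,0,0],
    [0,0,0],
    [0,0,0],
    [0,0,0],
    [0,0,0],
    [0,0,0]
  ],
  "xyz": [
    [0,0,0],
    [0,0,0],
    [0,0,0],
    [0,0,0],
    [0,0,0],
    [0,0,0],
    [0,0,0],
    [0,0,0]
  ],
  "gripper": [0.06,0.06,0.06,0.06,0.06,0.06,0.06,0.06]
}}

```text
clock: 6.4
position: [0.5775, -0.0534, 0.019]
ee_rot: [-180.0, -0.0, 7.3]
contact_force: [-0.0, 0.3, 0.1]
width: 0.0505
```

Emit:
{"op": "send_rows", "data": {
  "rotation": [
    [0,0,0],
    [0,0,0],
    [0,0,0],
    [0,0,0],
    [0,0,0],
    [0,0,0],
    [0,0,0],
    [0,0,0]
  ],
  "xyz": [
    [0,0,0.004],
    [0,0,0.004],
    [0,0,0.004],
    [0,0,0.004],
    [0,0,0.004],
    [0,0,0],
    [0,0,0],
    [0,0,0]
  ],
  "gripper": [0.06,0.06,0.06,0.06,0.06,0.06,0.06,0.06]
}}

```text
clock: 7.07
position: [0.5775, -0.0535, -0.0011]
ee_rot: [180.0, 0.0, 7.3]
contact_force: [0.2, 0.8, -0.6]
width: 0.0596
```

Run:
```python
from m import *
i=bot.camera_info('wrist'); T=i['tool_from_camera']; W,K=wcam(); im,d=look('wrist','w3'); s=bot.get_state(); print(s['position'])
yy,xx=np.mgrid[:400,:640]; P=np.stack([(xx-i['cx'])/i['fx']*d,(yy-i['cy'])/i['fy']*d,d,np.ones_like(d)],-1)@T.T
for u,v in [(320,150),(320,100),(200,200)]: print(im[v,u],P[v,u,:3].round(4))
h=cv2.cvtColor(im,cv2.COLOR_RGB2HSV); R=(np.abs(P[...,1]+.012)<.002)&(np.abs(P[...,0])<.06)&(d>.05)&(P[...,2]<0)
print(np.percentile(P[R][:,2],[50,99,100]))
```

```text
[ 0.57765601 -0.05347988 -0.00092959]
[ 24  82 187] [-0.0011 -0.0496 -0.047 ]
[203 197 192] [-0.0012 -0.0702 -0.0115]
[100  95  93] [-0.0669 -0.0175 -0.0069]
[-0.06617555 -0.00602451 -0.00502708]
```

View pics/w3.png

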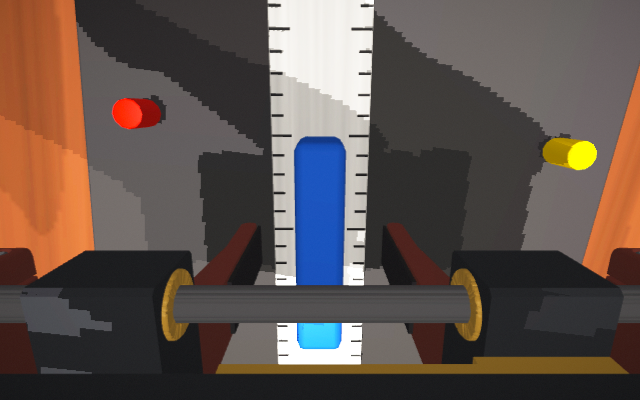

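The fingers now straddle the block, with tips at about z=0.029 and nothing touched. I'll lower 10 mm more and close.

Emit:
{"op": "send_rows", "data": {
  "rotation": [
    [0,0,0],
    [0,0,0],
    [0,0,0],
    [0,0,0],
    [0,0,0],
    [0,0,0],
    [0,0,0],
    [0,0,0]
  ],
  "xyz": [
    [-0.001,0,0.004],
    [0,0,0.004],
    [0,0,0.002],
    [0,0,0],
    [0,0,0],
    [0,0,0],
    [0,0,0],
    [0,0,0]
  ],
  "gripper": [0.06,0.06,0.06,0.01,0.01,0.01,0.01,0.01],
  "grip_force": 10
}}

```text
clock: 7.78
position: [0.5767, -0.0536, -0.0109]
ee_rot: [180.0, -0.0, 7.3]
contact_force: [0.1, -0.6, -0.5]
width: 0.0302
```

Emit:
{"op": "send_rows", "data": {
  "rotation": [
    [0,0,0],
    [0,0,0],
    [0,0,0],
    [0,0,0],
    [0,0,0],
    [0,0,0],
    [0,0,0],
    [0,0,0]
  ],
  "xyz": [
    [0,0,0],
    [0,0,0],
    [0,0,0],
    [0,0,0],
    [0,0,0],
    [0,0,0],
    [0,0,0],
    [0,0,0]
  ],
  "gripper": [0.01,0.01,0.01,0.01,0.01,0.01,0.01,0.01],
  "grip_force": 10
}}

```text
clock: 8.45
position: [0.5767, -0.0535, -0.011]
ee_rot: [-180.0, -0.0, 7.3]
contact_force: [-0.1, 0.4, 1.6]
width: 0.0217
```

Gripped at 21.7 mm. Now I'll slide 48 mm towards the red pins with a 0.9° turn.

Emit:
{"op": "send_rows", "data": {
  "rotation": [
    [0,0,0.005],
    [0,0,0.005],
    [0,0,0.005],
    [0,0,0],
    [0,0,0],
    [0,0,0],
    [0,0,0],
    [0,0,0]
  ],
  "xyz": [
    [-0.004,0,0],
    [-0.008,0,0],
    [-0.009,0,0],
    [-0.009,0,0],
    [-0.008,0,0],
    [-0.006,0,0],
    [-0.004,0,0],
    [0,0,0]
  ],
  "gripper": [0.01,0.01,0.01,0.01,0.01,0.01,0.01,0.01]
}}

```text
clock: 9.12
position: [0.5272, -0.0594, -0.011]
ee_rot: [-180.0, 0.1, 6.4]
contact_force: [-3.4, -0.2, 5.6]
width: 0.0219
```

Run:
```python
from m import *
a,_=look('scene','s4'); b,_=look('side','d4')
cv2.imwrite('pics/c4.png',np.hstack([cv2.resize(a[170:320,190:340,::-1],(400,400)),cv2.resize(b[170:320,240:390,::-1],(400,400))]))
s=bot.get_state(); print(s['position'],s['ee_rot'],s['contact_force'],s['wrist_torque'])
```

```text
[ 0.52713715 -0.05938051 -0.01096574] [-1.79952697e+02  1.58007206e-01  6.44257293e+00] [-4.03803228 -0.47673603  8.89489564] [-0.05517262  0.86391608 -0.01274493]
```

View pics/c4.png

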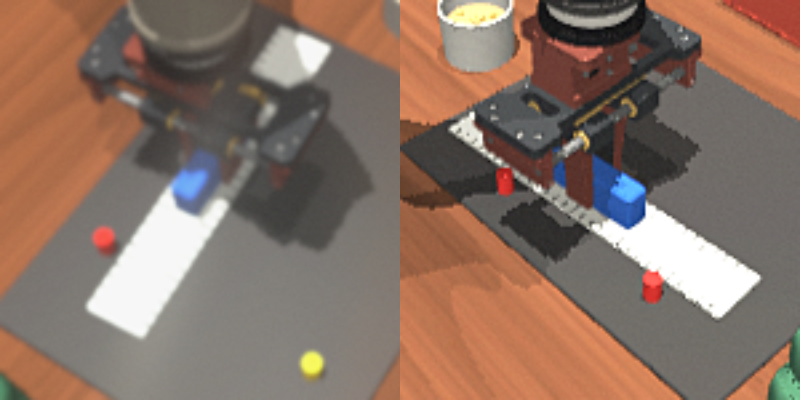

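The views show the bar parallel to the red pins, with a gap of a few mm. I'll creep in.

Emit:
{"op": "send_rows", "data": {
  "rotation": [
    [0,0,0],
    [0,0,0],
    [0,0,0],
    [0,0,0],
    [0,0,0],
    [0,0,0],
    [0,0,0],
    [0,0,0]
  ],
  "xyz": [
    [-0.001,0,0],
    [-0.001,0,0],
    [-0.001,0,0],
    [-0.0008,0,0],
    [-0.0007,0,0],
    [-0.0005,0,0],
    [0,0,0],
    [0,0,0]
  ],
  "gripper": [0.01,0.01,0.01,0.01,0.01,0.01,0.01,0.01]
}}

```text
clock: 9.88
position: [0.5242, -0.0597, -0.011]
ee_rot: [180.0, -0.0, 6.5]
contact_force: [2.9, 0.3, 1.0]
width: 0.0221
```

Run:
```python
from m import *
s=bot.get_state(); print(s['position'],s['ee_rot'],s['contact_force'],s['wrist_torque'])
W,K=wcam(); look('wrist','w5')
```

```text
[ 0.52416804 -0.05965932 -0.01098009] [ 1.79998489e+02 -2.55956928e-02  6.48098868e+00] [2.93886415 0.32489811 1.01905375] [ 0.08144999 -0.47858375 -0.01810497]
```

View pics/w5.png

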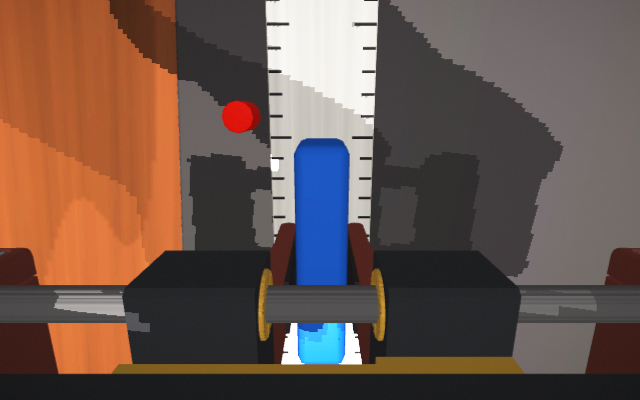

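The pin's right side is at about u=261 and the bar edge at about u=270, a gap of about 4 mm. I'll keep creeping and watch the force.

Emit:
{"op": "send_rows", "data": {
  "rotation": [
    [0,0,0],
    [0,0,0],
    [0,0,0],
    [0,0,0],
    [0,0,0],
    [0,0,0],
    [0,0,0],
    [0,0,0]
  ],
  "xyz": [
    [-0.0005,0,0],
    [-0.0005,0,0],
    [-0.0005,0,0],
    [-0.0005,0,0],
    [-0.0005,0,0],
    [-0.0005,0,0],
    [0,0,0],
    [0,0,0]
  ],
  "gripper": [0.01,0.01,0.01,0.01,0.01,0.01,0.01,0.01]
}}

```text
clock: 10.6
position: [0.5209, -0.0601, -0.011]
ee_rot: [-180.0, -0.0, 6.5]
contact_force: [2.5, 0.4, 2.7]
width: 0.0215
```

Run:
```python
from m import *
s=bot.get_state(); print(s['position'],s['ee_rot'],s['contact_force'],s['wrist_torque'])
```

```text
[ 0.52093837 -0.06009085 -0.01099479] [-1.79999289e+02 -4.08013237e-03  6.47328460e+00] [2.46968601 0.40257367 2.68728917] [ 0.03044279 -0.49840413 -0.03490298]
```

Emit:
{"op": "send_rows", "data": {
  "rotation": [
    [0,0,0],
    [0,0,0],
    [0,0,0],
    [0,0,0],
    [0,0,0],
    [0,0,0],
    [0,0,0],
    [0,0,0]
  ],
  "xyz": [
    [-0.0003,0,0],
    [-0.0003,0,0],
    [-0.0003,0,0],
    [-0.0003,0,0],
    [-0.0003,0,0],
    [0,0,0],
    [0,0,0],
    [0,0,0]
  ],
  "gripper": [0.01,0.01,0.01,0.01,0.01,0.01,0.01,0.01]
}}

```text
clock: 11.27
position: [0.5195, -0.0602, -0.011]
ee_rot: [180.0, -0.0, 6.5]
contact_force: [3.5, 0.3, 2.9]
width: 0.0222
```

Run:
```python
from m import *
s=bot.get_state(); print(s['position'],s['ee_rot'],s['contact_force'],s['wrist_torque'])
```

```text
[ 0.51952323 -0.06024574 -0.01099983] [ 1.79999027e+02 -1.02257731e-02  6.47199962e+00] [3.50267407 0.29822942 2.91875916] [ 0.0785017  -0.66031994  0.02160102]
```

Emit:
{"op": "send_rows", "data": {
  "rotation": [
    [0,0,0],
    [0,0,0],
    [0,0,0],
    [0,0,0],
    [0,0,0],
    [0,0,0],
    [0,0,0],
    [0,0,0]
  ],
  "xyz": [
    [-0.0003,0,0],
    [-0.0003,0,0],
    [-0.0003,0,0],
    [-0.0003,0,0],
    [-0.0003,0,0],
    [0,0,0],
    [0,0,0],
    [0,0,0]
  ],
  "gripper": [0.01,0.01,0.01,0.01,0.01,0.01,0.01,0.01]
}}

```text
clock: 11.93
position: [0.5186, -0.0604, -0.011]
ee_rot: [180.0, -0.1, 6.4]
contact_force: [5.2, 0.7, 1.4]
width: 0.0223
```

Run:
```python
from m import *
s=bot.get_state(); print(s['position'],s['ee_rot'],s['contact_force'],s['wrist_torque'])
w,_=look('wrist','w6');b,_=look('side','d6')
cv2.imwrite('pics/c6.png',np.hstack([cv2.resize(w[40:240,200:400,::-1],(400,400)),cv2.resize(b[170:320,240:390,::-1],(400,400))]))
```

```text
[ 0.51864189 -0.06044564 -0.01097493] [ 1.79983744e+02 -7.32754550e-02  6.44924199e+00] [5.18960631 0.66913717 1.43880436] [ 0.08967309 -1.13713394 -0.17701528]
```

View pics/c6.png

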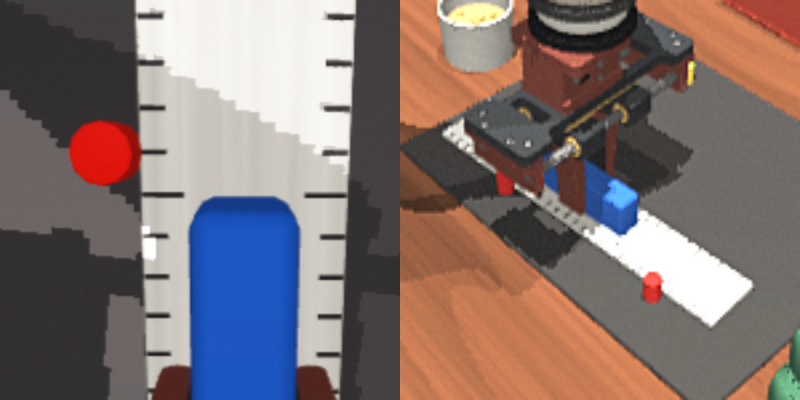

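The force is rising and there's a negative z moment, so pin A has touched and pin B has not. I'll turn the far end in with small turns until the moment balances under push.

Emit:
{"op": "send_rows", "data": {
  "rotation": [
    [0,0,0.001],
    [0,0,0.001],
    [0,0,0.001],
    [0,0,0.001],
    [0,0,0.001],
    [0,0,0],
    [0,0,0],
    [0,0,0]
  ],
  "xyz": [
    [-0.0002,0,0],
    [-0.0002,0,0],
    [-0.0002,0,0],
    [0,0,0],
    [0,0,0],
    [0,0,0],
    [0,0,0],
    [0,0,0]
  ],
  "gripper": [0.01,0.01,0.01,0.01,0.01,0.01,0.01,0.01]
}}

```text
clock: 12.7
position: [0.5186, -0.0605, -0.0109]
ee_rot: [180.0, -0.1, 6.2]
contact_force: [6.4, 0.6, -0.4]
width: 0.0221
```

Run:
```python
from m import *
s=bot.get_state(); print(s['position'],s['ee_rot'],s['contact_force'],s['wrist_torque'])
```

```text
[ 0.51863209 -0.06049939 -0.01091979] [ 1.79964082e+02 -1.27611041e-01  6.19369504e+00] [ 6.44633262  0.61207073 -0.38161041] [ 0.09912876 -1.54074575  0.00951154]
```

Emit:
{"op": "send_rows", "data": {
  "rotation": [
    [0,0,0],
    [0,0,0],
    [0,0,0],
    [0,0,0],
    [0,0,0],
    [0,0,0],
    [0,0,0],
    [0,0,0]
  ],
  "xyz": [
    [-0.0003,0,0],
    [-0.0003,0,0],
    [-0.0003,0,0],
    [-0.0003,0,0],
    [-0.0003,0,0],
    [0,0,0],
    [0,0,0],
    [0,0,0]
  ],
  "gripper": [0.01,0.01,0.01,0.01,0.01,0.01,0.01,0.01]
}}

```text
clock: 13.37
position: [0.5185, -0.0605, -0.0108]
ee_rot: [179.9, -0.3, 6.2]
contact_force: [9.1, 0.8, -3.3]
width: 0.0221
```

Run:
```python
from m import *
s=bot.get_state(); print(s['position'],s['ee_rot'],s['contact_force'],s['wrist_torque'])
w,_=look('wrist','w7');b,_=look('side','d7');a,_=look('scene','s7')
cv2.imwrite('pics/c7.png',np.hstack([cv2.resize(x[:,:,::-1],(400,400),interpolation=cv2.INTER_CUBIC) for x in(b[240:320,300:380],a[220:300,200:280])]))
```

```text
[ 0.51850449 -0.06052579 -0.01076743] [179.93558176  -0.26202957   6.21099831] [ 9.06566032  0.82120629 -3.31383549] [ 0.15855132 -2.19223681 -0.12668769]
```

View pics/c7.png

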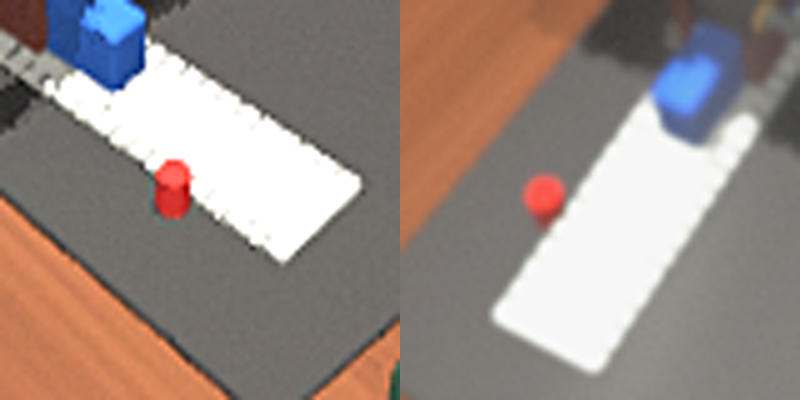

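The push is resisted mostly at pin A, with Mz falling by 0.14. I'll turn a little more and watch whether pin B stops the turn.

Emit:
{"op": "send_rows", "data": {
  "rotation": [
    [0,0,0.001],
    [0,0,0.001],
    [0,0,0.001],
    [0,0,0.001],
    [0,0,0.001],
    [0,0,0.001],
    [0,0,0],
    [0,0,0]
  ],
  "xyz": [
    [0,0,0],
    [0,0,0],
    [0,0,0],
    [0,0,0],
    [0,0,0],
    [0,0,0],
    [0,0,0],
    [0,0,0]
  ],
  "gripper": [0.01,0.01,0.01,0.01,0.01,0.01,0.01,0.01]
}}

```text
clock: 14.18
position: [0.5185, -0.0605, -0.0107]
ee_rot: [179.9, -0.3, 5.9]
contact_force: [9.7, 0.7, -2.9]
width: 0.0217
```

Run:
```python
from m import *
s=bot.get_state(); print(s['position'],s['ee_rot'],s['contact_force'],s['wrist_torque'])
```

```text
[ 0.51847919 -0.06051582 -0.01074195] [179.93246777  -0.25759235   5.89839208] [ 9.70483956  0.73817056 -2.88469551] [ 0.17920097 -2.16659108  0.13477245]
```

Emit:
{"op": "send_rows", "data": {
  "rotation": [
    [0,0,0],
    [0,0,0],
    [0,0,0.001],
    [0,0,0.001],
    [0,0,0.001],
    [0,0,0.001],
    [0,0,0],
    [0,0,0]
  ],
  "xyz": [
    [0,0,0],
    [0,0,0],
    [0,0,0],
    [0,0,0],
    [0,0,0],
    [0,0,0],
    [0,0,0],
    [0,0,0]
  ],
  "gripper": [0.01,0.01,0.01,0.01,0.01,0.01,0.01,0.01],
  "grip_force": 35
}}

```text
clock: 14.85
position: [0.5186, -0.0605, -0.0108]
ee_rot: [179.9, -0.3, 5.7]
contact_force: [10.0, 0.3, -3.1]
width: 0.0219
```

Run:
```python
from m import *
s=bot.get_state(); print(s['position'],s['ee_rot'],s['contact_force'],s['wrist_torque'])
b,_=look('side','d8');a,_=look('scene','s8')
f=lambda n,p,z: ray(n,p,z)[:2]
for n,im in(('side',b),('scene',a)):
    M=masks(im); w=M['white']
    b_,l=blobs(w,300); 
    k=min(b_,key=lambda q:np.hypot(*(q[0]-np.array((340,250) if n=='side' else (250,260)))))
    print(n,k[0],k[1].tolist())
```

```text
[ 0.51855572 -0.06051246 -0.01077197] [179.9212562   -0.25942861   5.72316072] [10.02239533  0.34087107 -3.1478788 ] [ 0.21644519 -2.2465008   0.40192995]
side [342.9 269.5] [309, 248, 63, 45, 1102]
scene [243.3 267. ] [218, 239, 54, 56, 1299]
```

The z moment has risen to +0.40, more than bar friction alone could give, so pin B is carrying load too. I'll ease the turn and most of the push before letting go, so the bar neither tips nor springs away.

Emit:
{"op": "send_rows", "data": {
  "rotation": [
    [0,0,-0.001],
    [0,0,-0.001],
    [0,0,-0.001],
    [0,0,-0.001],
    [0,0,-0.001],
    [0,0,0],
    [0,0,0],
    [0,0,0]
  ],
  "xyz": [
    [0.0004,0,0],
    [0.0004,0,0],
    [0.0004,0,0],
    [0.0004,0,0],
    [0.0004,0,0],
    [0,0,0],
    [0,0,0],
    [0,0,0]
  ],
  "gripper": [0.01,0.01,0.01,0.01,0.01,0.01,0.01,0.01]
}}

```text
clock: 15.62
position: [0.5186, -0.0605, -0.0109]
ee_rot: [180.0, -0.1, 5.9]
contact_force: [5.7, -0.1, 1.5]
width: 0.0217
```

Run:
```python
from m import *
s=bot.get_state(); print(s['position'],s['ee_rot'],s['contact_force'],s['wrist_torque'])
```

```text
[ 0.51859085 -0.06046034 -0.0108951 ] [ 1.79977033e+02 -7.52592610e-02  5.93229946e+00] [ 5.70099667 -0.14851691  1.54037069] [ 0.06463263 -1.18861507  0.15620389]
```

Emit:
{"op": "send_rows", "data": {
  "rotation": [
    [0,0,0],
    [0,0,0],
    [0,0,0],
    [0,0,0],
    [0,0,0],
    [0,0,0],
    [0,0,0],
    [0,0,0]
  ],
  "xyz": [
    [0.0004,0,0],
    [0.0004,0,0],
    [0,0,0],
    [0,0,0],
    [0,0,0],
    [0,0,0],
    [0,0,0],
    [0,0,0]
  ],
  "gripper": [0.01,0.01,0.01,0.05,0.05,0.05,0.05,0.05]
}}

```text
clock: 16.28
position: [0.5176, -0.0603, -0.0115]
ee_rot: [-180.0, 0.1, 5.9]
contact_force: [-0.8, 0.4, -0.3]
width: 0.0494
```

Run:
```python
from m import *
s=bot.get_state(); print(s['position'],s['ee_rot'],s['contact_force'],s['wrist_torque'],s['width'])
W,K=wcam(); look('wrist','w9');b,_=look('side','d9');a,_=look('scene','s9')
cv2.imwrite('pics/c9.png',np.hstack([cv2.resize(x[:,:,::-1],(400,400),interpolation=cv2.INTER_CUBIC) for x in(b[220:320,280:380],a[200:300,200:300])]))
```

```text
[ 0.51757481 -0.06034757 -0.01145994] [-1.79983203e+02  9.94618142e-02  5.88729739e+00] [-0.80989262  0.40143189 -0.27799689] [-0.14948901  0.01777376  0.02464933] 0.0493538643711502
```

View pics/c9.png

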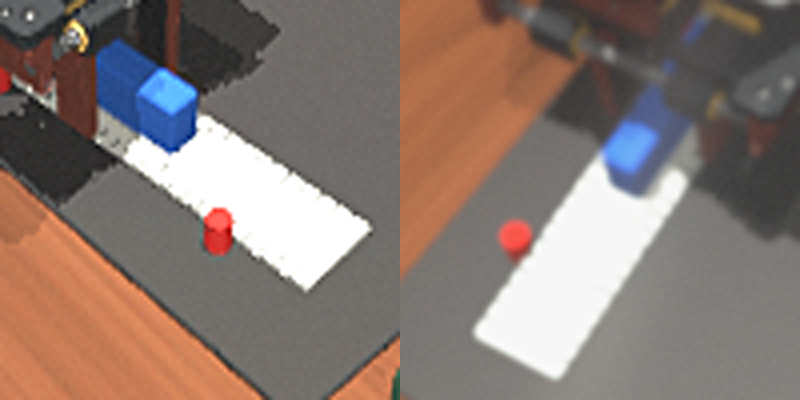

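View pics/w9.png

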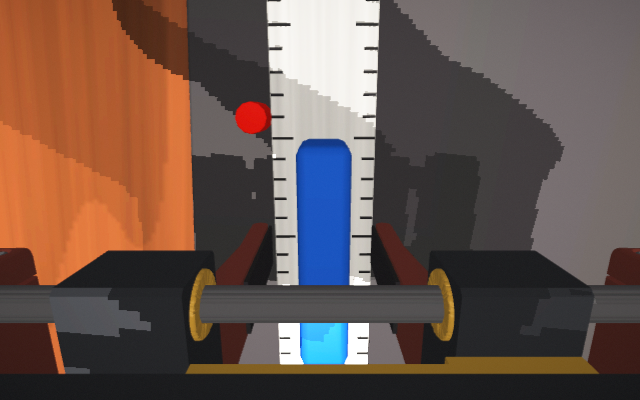

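Released cleanly. Pin A sits against the bar edge at (268,117), and pin B looks in contact. I'll rise and look straight down at both.

Emit:
{"op": "send_rows", "data": {
  "rotation": [
    [0,0,0],
    [0,0,0],
    [0,0,0],
    [0,0,0],
    [0,0,0],
    [0,0,0],
    [0,0,0],
    [0,0,0]
  ],
  "xyz": [
    [0.001,0,-0.005],
    [0,0,-0.015],
    [0,0,-0.025],
    [0,0,-0.025],
    [0,0.02,-0.02],
    [0,0.025,-0.02],
    [0,0.025,-0.01],
    [0,0.02,0]
  ],
  "gripper": [0.05,0.05,0.05,0.08,0.08,0.08,0.08,0.08]
}}

```text
clock: 17.1
position: [0.5307, -0.152, 0.1121]
ee_rot: [179.9, -0.3, 5.9]
contact_force: [0.5, -0.4, 0.0]
width: 0.0784
```

Run:
```python
from m import *
s=bot.get_state(); print(s['position'],s['ee_rot'],s['qd'])
W,K=wcam(); np.save('W2.npy',W); w,d=look('wrist','w10')
```

```text
[ 0.53066126 -0.15201332  0.11213855] [179.92721495  -0.28405339   5.85983261] [26.28794958  9.87706945 -0.73793258 -9.65043665 -5.65473757  2.96906287
 27.28087855]
```

View pics/w10.png

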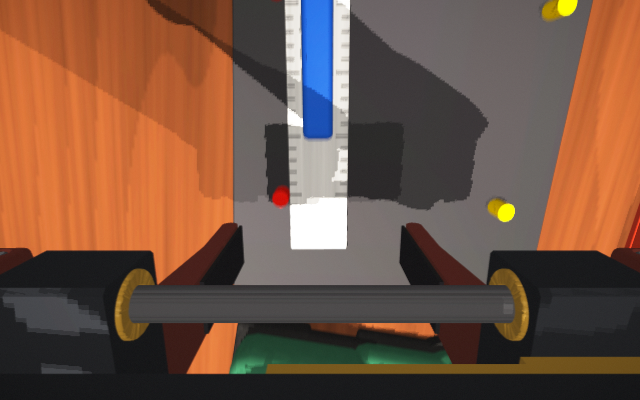

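Pin B at (281,197) sits right against the bar's left edge (about u=289). I'll raise a bit more to get both pins in one still view.

Emit:
{"op": "send_rows", "data": {
  "rotation": [
    [0,0,0],
    [0,0,0],
    [0,0,0],
    [0,0,0],
    [0,0,0],
    [0,0,0],
    [0,0,0],
    [0,0,0]
  ],
  "xyz": [
    [0,-0.01,-0.02],
    [0,-0.01,-0.03],
    [0,-0.01,-0.03],
    [0,0,-0.02],
    [0,0,-0.01],
    [0,0,0],
    [0,0,0],
    [0,0,0]
  ],
  "gripper": [0.0878,0.0878,0.0878,0.0878,0.0878,0.0878,0.0878,0.0878]
}}

```text
clock: 17.82
position: [0.5248, -0.1199, 0.2175]
ee_rot: [-180.0, 0.1, 5.9]
contact_force: [0.2, 0.3, -1.0]
width: 0.0873
```

Run:
```python
from m import *
W,K=wcam(); np.save('W3.npy',W); w,d=look('wrist','w11'); M=masks(w)
for c,s in blobs(M['red'],40)[0]: print('red',c,s.tolist())
x0,x1=200,400
cv2.imwrite('pics/c11.png',cv2.resize(w[30:230,220:400,::-1],None,fx=3,fy=3,interpolation=cv2.INTER_NEAREST))
```

```text
red [615.3 102.6] [576, 7, 64, 161, 6225]
red [291.4  52.4] [285, 45, 13, 16, 171]
red [588.4 215. ] [550, 174, 90, 77, 4090]
red [295.3 200. ] [289, 193, 12, 15, 108]
```

View pics/c11.png

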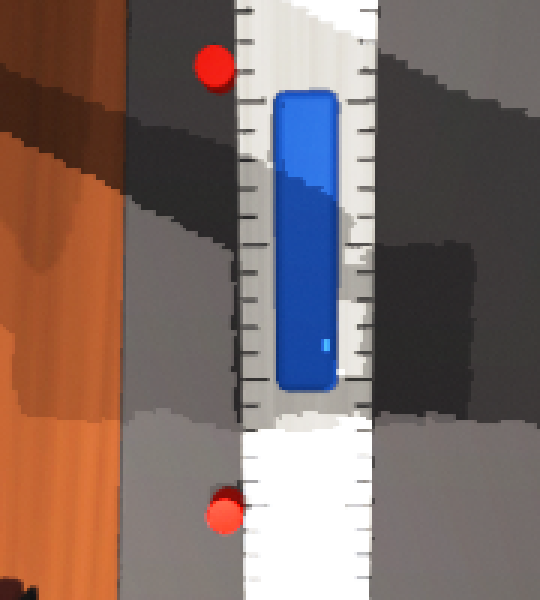

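Run:
```python
from m import *
w=np.load('pics/w11.npz')['im']
for v in (50,52,54,56,58,60): print(v,[tuple(map(int,p)) for p in w[v,294:303]])
for v in (191,193,195,197,199,201): print(v,[tuple(map(int,p)) for p in w[v,297:306]])
```

```text
50 [(244, 34, 21), (244, 34, 21), (243, 31, 20), (231, 30, 22), (134, 112, 106), (232, 229, 223), (230, 228, 221), (228, 224, 215), (225, 222, 212)]
52 [(244, 32, 22), (244, 33, 22), (245, 35, 24), (237, 31, 18), (171, 105, 98), (230, 227, 219), (230, 227, 220), (227, 222, 214), (226, 221, 214)]
54 [(244, 34, 24), (244, 34, 25), (242, 32, 21), (220, 20, 9), (127, 49, 46), (149, 122, 117), (140, 136, 132), (134, 131, 126), (133, 128, 123)]
56 [(244, 35, 22), (241, 33, 22), (197, 16, 7), (120, 9, 7), (146, 95, 89), (222, 217, 207), (230, 228, 221), (227, 223, 216), (225, 221, 213)]
58 [(162, 15, 9), (124, 13, 8), (113, 12, 9), (113, 16, 11), (122, 96, 91), (220, 215, 207), (231, 227, 220), (227, 222, 215), (226, 222, 212)]
60 [(120, 13, 8), (115, 18, 14), (86, 38, 36), (64, 56, 57), (111, 106, 103), (216, 211, 203), (231, 228, 221), (228, 223, 216), (225, 221, 211)]
191 [(114, 107, 105), (119, 112, 110), (59, 56, 56), (86, 84, 81), (226, 223, 218), (255, 255, 255), (255, 255, 255), (255, 255, 255), (255, 255, 255)]
193 [(128, 17, 11), (123, 16, 15), (96, 34, 31), (69, 66, 65), (216, 217, 224), (255, 255, 255), (255, 255, 255), (255, 255, 255), (255, 255, 255)]
195 [(132, 13, 9), (132, 14, 10), (128, 10, 7), (123, 26, 23), (165, 136, 133), (243, 242, 240), (252, 252, 252), (255, 255, 255), (255, 255, 255)]
197 [(255, 77, 59), (243, 23, 9), (128, 11, 6), (128, 22, 18), (168, 121, 116), (237, 235, 230), (250, 250, 249), (255, 255, 255), (255, 255, 255)]
199 [(255, 95, 66), (255, 92, 68), (255, 79, 54), (236, 22, 8), (149, 91, 87), (186, 180, 175), (205, 202, 205), (254, 254, 254), (254, 254, 254)]
201 [(255, 88, 63), (255, 87, 60), (255, 82, 56), (255, 69, 48), (144, 126, 121), (250, 249, 250), (255, 255, 255), (255, 255, 255), (255, 255, 255)]
```

Rows 56–58 (pin A) and 195–197 (pin B) go straight from dark-red pin wall to bar, with no dark gap. Last, I'll check the cup and the overall view.

Run:
```python
from m import *
a,_=look('side','d12'); o=np.load('pics/d0.npz')['im']
for im in(o,a):
    h=cv2.cvtColor(im,cv2.COLOR_RGB2HSV)[155:200,245:290].astype(int); m=(h[...,1]<60)&(h[...,2]>90); y,x=np.nonzero(m); print(m.sum(),x.mean()+245,y.mean()+155)
```

```text
673 268.64933135215455 180.84843982169392
680 268.61470588235295 180.77205882352942
```

View pics/d12.png

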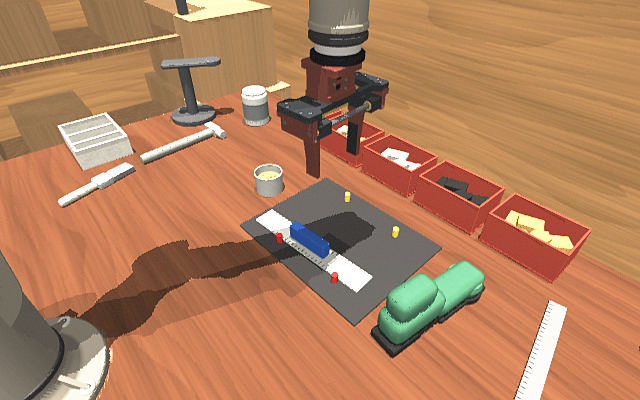

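The bar lies flat against both red pins at (279,238) and (334,278), the cup hasn't moved, and the arm is clear.

```bash
python3 -c "
from rig import bot
print(bot.finish_job(), bot.get_state()['clock'])"
```

```text
the job is handed in; nothing more can be done
the job is handed in; nothing more can be done
```

I slid the straightedge by its blue grip about 58 mm across the sheet, turning it about 1°, until its near long edge met both red pins. I then eased off the push, let go, raised the arm clear and handed the job in at about 18 s.

- **First grasp missed:** the jaws shut empty just above the block. The wrist camera's depth showed the real fingertips about 30 mm short of the stated tool point. I opened, lowered 30 mm and gripped again at 21.7 mm, and nothing was disturbed.
- **Contact with the pins:** while pushing, the force reached about 10 N and the turning moment swung from −0.18 to +0.40 N m, which points to both pins carrying load. That is indirect evidence, because bar friction and play in the grip blur it.
- **Check after release:** in the wrist picture taken with the arm clear, both pins adjoin the bar edge with no visible gap. One pixel there is just under 1 mm, so a gap below roughly 0.4 mm would not show.
- **Cup and bar:** in the side view the cup is within 0.1 pixel of where it started. The bar looks flat on the sheet.

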